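Shift the glass grinder into third

TASK

The bench glass grinder has been left with its gear lever somewhere in the left-hand (first-second) slot of its H-shaped gate. With the fingertips, push the lever to neutral, across to the right, and then straight forward, fully home into third: the slot on the right and away from the operator, marked by three raised dots; do not go into fourth on the way. Push without forcing, do not pull the lever up (that trips its lift sleeve), leave the bottle, tumbler and stone alone, and take the hand away at the end.

Things in the scene. Friction and masses are not known exactly. Their poses are not given: they have to be found in the camera images.
- machine: Bench glass grinder, fixed: grey gearbox 200 x 200 x 96 mm, a motor beyond it (to x +262 mm, 120 mm high), a round lap 230 mm wide, 111 mm high to its left (centre y +245 mm; thin drip spout 185 mm high at x +100, y +300). Origin on the bench under the lever's pivot, at the centre of the gate. x forward (away from the operator), y left, z up; it stands level, its yaw varies.
- gate (a point): Centre of the gate plate's top (130 x 130 mm steel, 115 mm above the bench), axes as the machine's. Its opening is an H, 70 x 70 mm: two slots along x, 22 mm wide, centred at y +24 and -24 mm, joined by a cross slot along y, 22 mm wide, at x 0 (neutral). The lever's 14 mm stick moves only inside it. First gear is left forward, second left rear, third right forward, fourth right rear.
- third_slot (a point): Where the stick's axis stands, at the plate's top, in the forward end of the third slot: x +28, y -24 mm from the gate's centre. One to four raised dots, 5 mm wide, on the plate beyond each slot's end mark the gears.
- knob_center (a point): Centre of the rounded beech-wood knob (46 mm wide, from 24 mm below to 23 mm above this point) on the lever's axis, 190 mm from the pivot, which is 31 mm above the machine's origin. With joint values A and F it lies in the machine frame at (190 sin F, -190 sin A cos F, 31 + 190 cos A cos F) mm. Below the knob a 20 mm sleeve runs down to 118 mm from the pivot.
- knob: The knob with its sleeve, the part to push; its origin lies at the lever's pivot (190 mm below the knob centre), its z runs along the lever.
- lever_across (a joint): Sideways tilt A of the lever (rad): positive to the right (machine -y). About -0.29 in the left slot, +0.29 in the right slot, about +0.34 against the right-hand wall of the gate, from where it also goes forward (the wall is straight). Friction holds the lever where it is left: about 2 N at the knob moves it.
- lever_fore (a joint): Forward tilt F of the lever (rad): positive forward (machine +x). 0 in neutral, where it must be within about 0.04 to go across; about +0.32 at the forward end of a slot, -0.32 at the rear end. Starts anywhere from -0.28 to 0.28. Friction holds it where it is left: about 2 N at the knob moves it.
- lever_pull (a joint): Lift (m) of the knob and sleeve along the lever against a spring (11 N to start): 0 at rest, must not be pulled up.
- amber_bottle: Capped amber glass bottle, 62 mm wide, 165 mm high, loose on the bench to the right of the gearbox; origin at the centre of its underside. To be left alone.
- tumbler: Green glass tumbler cut from a bottle, 72 mm wide, 85 mm high, loose on the bench to the right of the gearbox; origin at the centre of its underside. To be left alone.
- stone: Grey rubbing stone 70 x 22 x 20 mm, loose on the gearbox's top (z 96 mm), left of the gate plate; origin at the centre of its underside, long axis x. To be left alone.

How it is judged:
On the way:
1. the lever has gone through neutral to the right-hand side (value of joint lever_across above 0.2 rad and value of joint lever_fore between -0.12 and 0.15 rad), for 0.05 s.
At the end, for the whole second after the job is handed in: The lever rests in the third slot (right and forward): lever_across above 0.20 rad and lever_fore above 0.27 rad (the end of the slot is at about 0.32), at rest, the lift sleeve down (under 3 mm); bottle, tumbler and stone within 20 mm of where they stood (value of joint lever_across above 0.2 rad and value of joint lever_fore above 0.27 rad and velocity of joint lever_fore between -0.05 and 0.05 rad/s and value of joint lever_pull below 0.003 m and distance of each of amber_bottle, tumbler, stone from where it was at the start of the episode below 0.02 m); the robot touches nothing.
It fails at once if the lever is pulled up by more than 5 mm (value of joint lever_pull above 0.005 m).
It fails at once if the lever goes into fourth (right and back, lever_fore below -0.17) (value of joint lever_across above 0.2 rad and value of joint lever_fore below -0.17 rad).
It fails at once if the lever is forced: more than 40 N on the knob and sleeve (contact force between anything else and knob above 40 N).
It fails at once if the bottle, tumbler or stone is moved by more than 20 mm or lifted (distance of any of amber_bottle, tumbler, stone from where it was at the start of the episode above 0.02 m).
It also fails if it takes over 70 s, if anything falls off the work surface, if the arm or the gripper's body presses on something with over 40 N, if the wrist force passes 120 N, or if a joint passes its speed limit or range.

ROBOT

A 7-joint arm with a two-finger parallel gripper is mounted at the origin on the work surface. World frame = base frame: x ahead of the robot, y to its left, z up, the work surface at z = 0. Lengths are in m, angles in rad, forces in N, time in s.
With the tool pointing down it reaches from about 0.35 to 0.9 m from the base axis. Payload 8.1 kg.
Tool frame: the origin (TCP) lies where the fingers leave the gripper's body, on its centre line; the fingertips stand 66 mm ahead of it and the grasp point (between the pads) lies 47 mm ahead of it (arm.tip_reach is the distance from the TCP to the fingertips, in m); z points along the fingers, y is the direction in which the jaws open and shut (so a half turn about z gives the same grasp; the last joint's range is limited). The gripper opens to 92 mm and grips with 3 to 60 N. Pads are 19 mm wide; open, the fingers measure 130 mm over their backs; the gripper's body (75 mm by 190 mm) begins 47 mm behind the grasp point.
Start: joints at [-1.279, 0.434, 0.025, 1.573, -0.012, 1.134, -0.075], TCP at [0.24, 0.577, 0.292] pointing down, gripper open.
Joint ranges: [-2.62, 2.62], [-0.44, 2.09], [-1.27, 1.32], [0.08, 2.57], [-1.32, 4.46], [0.12, 2], [-2.74, 2.74]. Speed limits (rad/s): [2.22, 2.22, 3.01, 3.01, 3.14, 3.14, 3.14].

INTERFACE

Orientations are given as a rotation vector (axis times angle).
In Python, from cell import arm gives the robot as it stands.
- The arm moves only by the tool carry_out, never from a script. Its argument "plan" is a list of rows, each a list of 5 numbers: the shift along the world's x, y, z in cm, then the turn about the world's z in rad, then the finger opening in cm, from 0 to 9.18. In form: [[tx, ty, tz, spin, fingers], ...]. A call has 1 to 20 rows; each row is the pose to reach, as a shift and turn from the pose measured when the call began; what a row does not reach only later rows make up. A row lasts 1/10 s, in which the tool goes at most 50 mm and 8.59 degrees, less where a joint would pass 70% of its speed; a pose out of reach is approached as far as the arm can. A call with a gripper value outside its range is refused whole. The fingers move at their own pace and stop on an object; "squeeze" is the grip in N (left out, the last holds). Time passes only in rows, so rows that repeat a pose let the fingers close. It gives the time, the measured TCP pose, the force and the opening at its end, in the units of the state.
- arm.observe(): the state, without advancing time (a new reading comes with each control period).
- arm.get_image(name): name is "side" or "top"; returns (picture, depth): 400x640x3 uint8, red, green, blue; 400x640 float32, m along the optical axis (not along the pixel's ray), 0 where there is no reading.
- arm.get_calibration(name): a dict with "intrinsics" (3x3 intrinsics, pixels), "D" ([k1, k2, p1, p2, k3] as OpenCV has them; the pictures are not rectified), "rvec" (rotation vector, rad) and "tvec" (3), from world to camera coordinates, as OpenCV has them. Camera axes: x right, y down, z forward; pixel columns grow to the right and rows downward; lengths in m; the calibration is good to about 2 mm. A picture is of the moment at which its call begins. get_calibration takes no time and is no camera call.
- arm.sign_off(): hands the job in, once; it reports no verdict.
The state is a dict: "clock": time; "joints": joint angles; "dq": joint speeds; "joint_efforts": joint torques, N m; "position": TCP position; "ee_rot": TCP orientation; "force": force on the tool from outside, world axes, zero at the start; "ft_torque": the same for the moment, N m; "width": opening from 0.0 (shut) to 1.0 (fully open).
Only numpy, scipy, OpenCV 4.12 (cv2) and the standard library are available. Lean on these libraries where they do the work, as an engineer would, in place of code of your own. Each camera call takes 0.05 s, during which the arm holds its last target. There are 200 camera calls.

## Working session

There is one attempt and no reset: what is moved stays moved. The work goes in short steps, Python scripts to look and compute and a tool call to move; the robot and the scene stay as the last step left them, time stands still between calls to the robot, and variables do not carry over. Pictures are saved under pics/ and viewed, about 8 in all and at most 12, crops included, and the job is handed in when it is done.

Besides the shell and the picture viewer there is one more tool, called after "Call:" as name([rows], argument=value, ...), one row to a line, values as JSON. carry_out: Moves the arm, as the interface text tells. Its arguments: {"type":"object","properties":{"plan":{"type":"array"},"squeeze":{"type":"number"}},"required":["plan"]}

```bash
mkdir -p pics; cat > h.py <<'E'
from cell import arm
import numpy as np, cv2
def cal(n):
    c=arm.get_calibration(n); R=cv2.Rodrigues(np.array(c["rvec"],float))[0]
    return np.array(c["intrinsics"],float),np.array(c["D"],float),R,np.array(c["tvec"],float).ravel()
def world(n,depth):
    K,D,R,t=cal(n); h,w=depth.shape
    uv=np.stack(np.meshgrid(np.arange(w),np.arange(h)),-1).reshape(-1,1,2).astype(np.float64)
    n_=cv2.undistortPoints(uv,K,D).reshape(h,w,2)
    P=np.dstack([n_*depth[...,None],depth])
    return (P-t)@R
def proj(n,p):
    K,D,R,t=cal(n); return cv2.projectPoints(np.array(p,float).reshape(-1,1,3),cv2.Rodrigues(R)[0],t,K,D)[0].reshape(-1,2)
def ray(n,u,v,z):
    K,D,R,t=cal(n); q=cv2.undistortPoints(np.array([[[u,v]]],float),K,D).ravel()
    o=-R.T@t; d=R.T@np.array([*q,1]); return o+d*(z-o[2])/d[2]
E
python3 - <<'E'
from h import *
s=arm.observe(); print(s["clock"],s["position"],s["ee_rot"],s["force"],arm.tip_reach)
for n in("top","side"):
    im,d=arm.get_image(n); cv2.imwrite(f"pics/{n}0.png",im[...,::-1]); np.savez(f"{n}0.npz",im=im,d=d)
    K,D,R,t=cal(n); print(n,-R.T@t,R[2],K[0,0],(d>0).mean())
E
```

```text
0.0 [0.24029482 0.57649578 0.29142724] [-6.16220342e-01 -3.08041200e+00  2.56408618e-03] [0.25570706 0.28102223 0.51851992] 0.0655
top [ 0.51553536 -0.03535744  1.03684261] [ 0.10494512  0.03627711 -0.99381613] 482.93053151654385 0.99592578125
side [ 0.43445895 -0.5624578   0.62292627] [ 0.19766182  0.72525029 -0.65950119] 365.4838246632314 0.99608203125
```

View pics/top0.png

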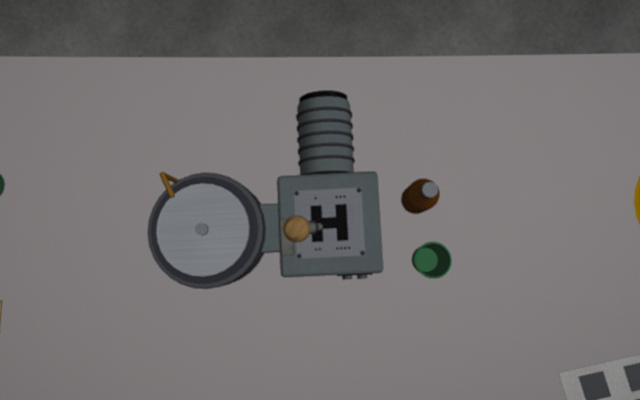

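View pics/side0.png

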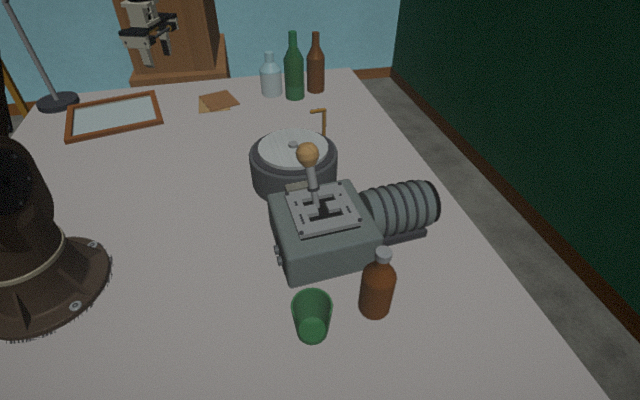

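The top view shows the knob at about (297,228) and the gate centre at about (329,223), with the gearbox nearly square to the picture. The bottle is at (421,196) and the tumbler at (432,260). The side view agrees.

```bash
python3 - <<'E'
from h import *
f=np.load("top0.npz"); im,d=f["im"],f["d"]; W=world("top",d)
hsv=cv2.cvtColor(im,cv2.COLOR_RGB2HSV)
# gearbox top by height
roi=np.zeros(d.shape,bool); roi[150:300,265:400]=1
m=roi&(W[...,2]>.085)&(W[...,2]<.125)
# plate: brighter top at z .115
pl=roi&(abs(W[...,2]-.115)<.01)&(hsv[...,2]>120)
for nm,mm in(("box",m),("plate",pl)):
    k=cv2.morphologyEx(mm.astype(np.uint8),cv2.MORPH_OPEN,np.ones((3,3)))
    c=max(cv2.findContours(k,0,2)[0],key=cv2.contourArea); p=W[c[:,0,1],c[:,0,0],:2].astype(np.float32)
    print(nm,mm.sum(),np.median(W[mm][:,2]),cv2.minAreaRect(p*1000))
# H opening
dk=roi&(hsv[...,2]<45); dk[:195]=0;dk[250:]=0;dk[:,:300]=0;dk[:,355:]=0
k=dk.astype(np.uint8);c=max(cv2.findContours(k,0,2)[0],key=cv2.contourArea)
p=np.array([ray("top",u,v,.115)[:2] for u,v in c[:,0]],np.float32)*1000;print("H",cv2.minAreaRect(p),p.min(0),p.max(0))
for n in("top","side"):
    f=np.load(n+"0.npz"); im,d=f["im"],f["d"]; W=world(n,d); hsv=cv2.cvtColor(im,cv2.COLOR_RGB2HSV)
    kn=(hsv[...,0]>8)&(hsv[...,0]<25)&(hsv[...,1]>90)&(hsv[...,2]>80)
    r=np.zeros_like(kn); 
    if n=="top": r[205:250,275:320]=1
    else: r[130:180,285:330]=1
    kn&=r; c=max(cv2.findContours(kn.astype(np.uint8),0,2)[0],key=cv2.contourArea)
    q=W[kn&(W[...,2]>.17)]
    A=np.c_[2*q,np.ones(len(q))]; s=np.linalg.lstsq(A,(q**2).sum(1),rcond=None)[0]
    print(n,"knob",kn.sum(),cv2.minEnclosingCircle(c),"top z",q[:,2].max(),"fit",s[:3],np.sqrt(s[3]+s[:3]@s[:3]))
    (u,v),_=cv2.minEnclosingCircle(c); print([ray(n,u,v,z).round(4) for z in(.205,.215,.22)])
im=cv2.imread("pics/top0.png")[165:285,270:450]; cv2.imwrite("pics/c0.png",cv2.resize(im,None,fx=4,fy=4,interpolation=2))
E
```

```text
box 10793 0.09920235575903125 ((599.7765502929688, -24.436553955078125), (248.48651123046875, 200.764892578125), 2.7222845554351807)Traceback (most recent call last):
  File "<stdin>", line 11, in <module>
ValueError: max() iterable argument is empty
```

```bash
cat > m.py <<'E'
from h import *
def knob(n,W,im,ctr):
    hsv=cv2.cvtColor(im,cv2.COLOR_RGB2HSV)
    kn=((hsv[...,0]>8)&(hsv[...,0]<25)&(hsv[...,1]>90)&(hsv[...,2]>80)&(np.hypot(W[...,0]-ctr[0],W[...,1]-ctr[1])<.13)&(W[...,2]>.16)&(W[...,2]<.26))
    q=W[kn]; 
    if len(q)<50: return None
    s=np.linalg.lstsq(np.c_[2*q,np.ones(len(q))],(q**2).sum(1),rcond=None)[0]
    c=max(cv2.findContours(kn.astype(np.uint8),0,2)[0],key=cv2.contourArea);(u,v),r=cv2.minEnclosingCircle(c)
    return len(q),(round(u,1),round(v,1),round(r,1)),s[:3].round(4),np.sqrt(s[3]+s[:3]@s[:3]).round(4),ray(n,u,v,.212).round(4)
E
python3 - <<'E'
from m import *
f=np.load("top0.npz"); im,d=f["im"],f["d"]; W=world("top",d)
g=im.max(2); X,Y,Z=W[...,0],W[...,1],W[...,2]
print("v plate/box/H",im[205,358],im[190,290],im[223,329],"z",Z[205,358],Z[190,290],Z[223,329])
roi=(np.arange(400)[:,None]>165)&(np.arange(400)[:,None]<285)&(np.arange(640)>270)&(np.arange(640)<390)
def rect(nm,mm,z,cl=1):
    k=mm.astype(np.uint8)
    if cl>1:k=cv2.morphologyEx(k,cv2.MORPH_CLOSE,np.ones((cl,cl)))
    c=max(cv2.findContours(k,0,2)[0],key=cv2.contourArea)
    p=np.array([ray("top",u,v,z)[:2] for u,v in c[:,0]],np.float32)*1000
    print(nm,cv2.minAreaRect(p),p.min(0),p.max(0))
rect("plate",roi&(g>int(im[190,290].max())+25)&(Z<.13),.115,5)
dk=roi&(g<40); dk[:,:308]=0;dk[:,355:]=0; dk[:200]=0; dk[245:]=0
rect("H",dk,.115)
ctr=ray("top",329,223,.115)
print(ctr,"knob top",knob("top",W,im,ctr))
f=np.load("side0.npz"); print("side",knob("side",world("side",f["d"]),f["im"],ctr))
i=cv2.imread("pics/top0.png")[165:285,270:450]; cv2.imwrite("pics/c0.png",cv2.resize(i,None,fx=4,fy=4,interpolation=2))
E
```

```text
v plate/box/H [ 99 100 107] [75 84 86] [15 15 14] z 0.11263311178941614 0.09521069704082233 0.09673092071575991
plate ((571.6304931640625, -27.294326782226562), (226.36434936523438, 225.0850372314453), 0.12290027737617493) [ 458.20947 -139.59381] [685.05383  85.13003]
H ((575.5138549804688, -24.56639862060547), (65.69825744628906, 66.85700988769531), 2.7292568683624268) [544.0655   -59.348953] [609.14624    9.802799]
[ 0.57440678 -0.02495019  0.115     ] knob top (464, (297.2, 228.1, 12.5), array([0.5589, 0.0285, 0.2158]), np.float64(0.0214), array([0.5591, 0.0284, 0.212 ]))
side (392, (307.0, 154.0, 12.2), array([0.5591, 0.0294, 0.2133]), np.float64(0.023), array([0.5587, 0.0297, 0.212 ]))
```

View pics/c0.png

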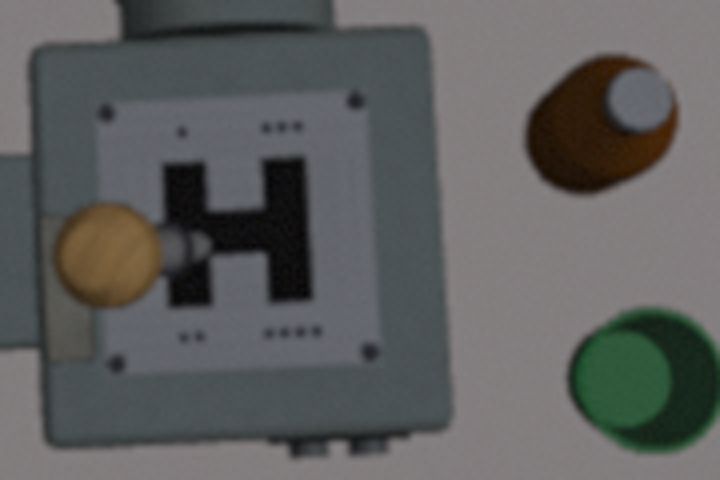

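The crop shows the H from (165,160) to (312,305), tilted slightly, with three dots at forward right. The lever is in the left slot, just rear of neutral.

Measured values:
- **Gate centre:** (0.5755, -0.0246), yaw about +2.7°.
- **Knob:** (0.559, 0.029, 0.214), which gives F≈-0.07 and A≈-0.29. Its height agrees with the lever formula.

Next I shut the fingers, turn the jaws along machine y and go behind the knob.

Call:
carry_out([
  [4, -9, 0, 0.11, 0],
  [8, -18, 0, 0.22, 0],
  [12, -27, 0, 0.33, 0],
  [16, -36, 0, 0.44, 0],
  [20, -45, 0, 0.44, 0],
  [24, -54.7, 0, 0.44, 0],
  [24, -54.7, 0, 0.44, 0],
  [24, -54.7, 0, 0.44, 0],
  [24, -54.7, 0, 0.44, 0],
  [24, -54.7, 0, 0.44, 0],
  [24, -54.7, 0, 0.44, 0],
  [24, -54.7, 0, 0.44, 0],
  [24, -54.7, 0, 0.44, 0],
  [24, -54.7, 0, 0.44, 0],
  [24, -54.7, 0, 0.44, 0],
  [24, -54.7, 0, 0.44, 0],
  [24, -54.7, 0, 0.44, 0],
  [24, -54.7, 0, 0.44, 0],
])

```text
clock: 1.9
position: [0.4801, 0.0304, 0.2915]
ee_rot: [-0.073, 3.141, -0.002]
force: [-0.2, 0.2, 0.5]
width: 0.008
```

Call:
carry_out([
  [0, 0, -3, 0, 0],
  [2, 0, -3, 0, 0],
  [3.5, 0, -3, 0, 0],
  [4, 0, -3, 0, 0],
  [4.3, 0, -3, 0, 0],
  [4.6, 0, -3, 0, 0],
  [4.9, 0, -3, 0, 0],
  [5.2, 0, -3, 0, 0],
  [5.4, 0, -3, 0, 0],
  [5.6, 0, -3, 0, 0],
  [5.8, 0, -3, 0, 0],
  [6, 0, -3, 0, 0],
  [6, 0, -3, 0, 0],
  [6, 0, -3, 0, 0],
])

```text
clock: 3.3
position: [0.5402, 0.0304, 0.2615]
ee_rot: [-0.073, 3.141, -0.002]
force: [-1.5, 0.8, 0.0]
width: 0.005
```

```bash
cat > look.py <<'E'
from m import *
import sys
c=np.array([.5755,-.0246]);y=np.radians(2.73);R=np.array([[np.cos(y),np.sin(y)],[-np.sin(y),np.cos(y)]])
s=arm.observe();print(s["clock"],s["position"].round(4),np.round(s["force"],1),"tool in machine",(R@(s["position"][:2]-c)).round(4))
for n in("top","side"):
    im,d=arm.get_image(n); k=knob(n,world(n,d),im,c)
    if k is None: print(n,None);continue
    m=R@(k[2][:2]-c); print(n,k,"machine",m.round(4),"F",np.arcsin(m[0]/.19).round(3),"A",np.arcsin(np.clip(-m[1]/.19,-1,1)).round(3))
    if len(sys.argv)>1: cv2.imwrite(f"pics/{n}{sys.argv[1]}.png",im[...,::-1])
E
python3 look.py 1
```

```text
3.3 [0.5402 0.0304 0.2615] [-1.5  0.8  0. ] tool in machine [-0.0327  0.0566]
top None
side (91, (315.5, 157.5, 8.6), array([0.573 , 0.0267, 0.2108]), np.float64(0.0195), array([0.5722, 0.014 , 0.212 ])) machine [-0.0001  0.0514] F -0.0 A -0.274
```

View pics/side1.png

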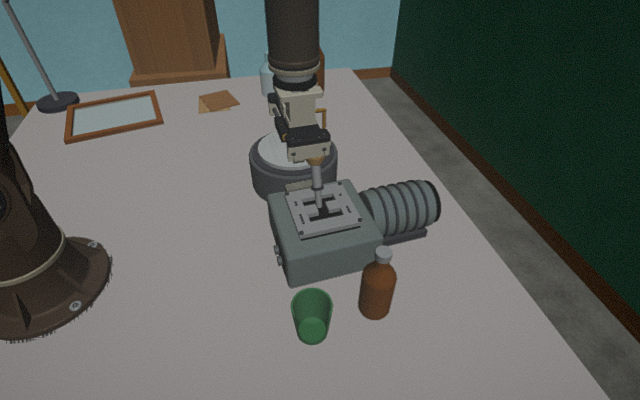

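The side picture shows the knob at about (316,158), with the finger behind it. That puts the lever at neutral, F≈0. I back off and go round to its left.

Call:
carry_out([
  [-2, 0, 0, 0, 0],
  [-4, 0, 0, 0, 0],
  [-4, 0, 0, 0, 0],
  [-4, 3.5, 0, 0, 0],
  [-4, 7, 0, 0, 0],
  [-4, 7, 0, 0, 0],
  [-1, 7, 0, 0, 0],
  [3.3, 7, 0, 0, 0],
  [3.3, 7, 0, 0, 0],
  [3.3, 7, 0, 0, 0],
])

```text
clock: 4.4
position: [0.574, 0.0997, 0.261]
ee_rot: [-0.072, 3.141, -0.003]
force: [-2.2, 0.1, 0.4]
width: 0.005
```

```bash
python3 look.py
```

```text
4.4 [0.574  0.0997 0.261 ] [-2.2  0.1  0.4] tool in machine [0.0044 0.1242]
top None
side (390, (313.1, 152.7, 12.3), array([0.5746, 0.039 , 0.2086]), np.float64(0.0313), array([0.5715, 0.0314, 0.212 ])) machine [0.0021 0.0636] F 0.011 A -0.341
```

Call:
carry_out([
  [0, -1, 0, 0, 0],
  [0, -2, 0, 0, 0],
  [0, -2.6, 0, 0, 0],
  [0, -2.9, 0, 0, 0],
  [0, -3.2, 0, 0, 0],
  [0, -3.5, 0, 0, 0],
  [0, -3.8, 0, 0, 0],
  [0, -4.1, 0, 0, 0],
  [0, -4.4, 0, 0, 0],
  [0, -4.7, 0, 0, 0],
])

```text
clock: 5.5
position: [0.5727, 0.0527, 0.2613]
ee_rot: [0.073, -3.14, 0.002]
force: [0.6, 1.6, 1.3]
width: 0.003
```

```bash
python3 look.py
```

```text
5.5 [0.5727 0.0527 0.2613] [0.6 1.6 1.3] tool in machine [0.0009 0.0774]
top None
side (308, (317.2, 156.5, 11.7), array([0.5742, 0.0116, 0.2181]), np.float64(0.0228), array([0.5763, 0.0166, 0.212 ])) machine [0.0004 0.0362] F 0.002 A -0.192
```

Call:
carry_out([
  [0, -0.4, 0, 0, 0],
  [0, -0.8, 0, 0, 0],
  [0, -1.2, 0, 0, 0],
  [0.1, -1.6, 0, 0, 0],
  [0.1, -2, 0, 0, 0],
  [0.1, -2.4, 0, 0, 0],
  [0.1, -2.8, 0, 0, 0],
  [0.2, -3.2, 0, 0, 0],
  [0.2, -3.6, 0, 0, 0],
  [0.2, -4, 0, 0, 0],
  [0.2, -4.4, 0, 0, 0],
  [0.2, -4.8, 0, 0, 0],
  [0.2, -5.2, 0, 0, 0],
  [0.3, -5.6, 0, 0, 0],
  [0.3, -6, 0, 0, 0],
  [0.3, -6.4, 0, 0, 0],
  [0.3, -6.8, 0, 0, 0],
  [0.3, -7.2, 0, 0, 0],
])

```text
clock: 7.4
position: [0.5756, -0.02, 0.2612]
ee_rot: [0.072, -3.14, 0.003]
force: [1.4, 2.1, -0.4]
width: 0.008
```

```bash
python3 look.py
```

```text
7.4 [ 0.5756 -0.02    0.2612] [ 1.4  2.1 -0.4] tool in machine [0.0003 0.0045]
top None
side (277, (328.7, 177.3, 11.7), array([ 0.5781, -0.0622,  0.2194]), np.float64(0.0217), array([ 0.581 , -0.0532,  0.212 ])) machine [ 0.0008 -0.0377] F 0.004 A 0.2
```

Call:
carry_out([
  [0, -0.4, 0, 0, 0],
  [0, -0.8, 0, 0, 0],
  [0, -1.2, 0, 0, 0],
  [0.1, -1.5, 0, 0, 0],
  [0.1, -1.8, 0, 0, 0],
  [0.1, -2.0, 0, 0, 0],
  [0.1, -2.0, 0, 0, 0],
])

```text
clock: 8.2
position: [0.5766, -0.0411, 0.2612]
ee_rot: [0.069, -3.14, 0.004]
force: [-0.1, 0.0, -1.0]
width: 0.002
```

```bash
python3 look.py
```

```text
8.2 [ 0.5766 -0.0411  0.2612] [-0.1  0.  -1. ] tool in machine [ 0.0003 -0.0165]
top None
side (332, (332.1, 186.2, 12.3), array([ 0.5792, -0.0823,  0.2141]), np.float64(0.0219), array([ 0.5802, -0.0795,  0.212 ])) machine [ 0.0009 -0.0578] F 0.005 A 0.309
```

Call:
carry_out([
  [0, 1.5, 0, 0, 0],
  [0, 3, 0, 0, 0],
  [0, 3, 0, 0, 0],
  [-3, 3, 0, 0, 0],
  [-6.5, 3, 0, 0, 0],
  [-6.5, 3, 0, 0, 0],
  [-6.5, -1, 0, 0, 0],
  [-6.5, -4.2, 0, 0, 0],
  [-6.5, -4.2, 0, 0, 0],
  [-6.5, -4.2, 0, 0, 0],
])

```text
clock: 9.3
position: [0.5119, -0.0832, 0.2614]
ee_rot: [0.068, -3.141, 0.004]
force: [-0.2, 0.9, -0.4]
width: 0.006
```

```bash
python3 look.py 2
```

```text
9.3 [ 0.5119 -0.0832  0.2614] [-0.2  0.9 -0.4] tool in machine [-0.0663 -0.0555]
top None
side (252, (333.5, 186.0, 12.3), array([ 0.58  , -0.0824,  0.2144]), np.float64(0.0215), array([ 0.5827, -0.0795,  0.212 ])) machine [ 0.0017 -0.0579] F 0.009 A 0.31
```

View pics/side2.png

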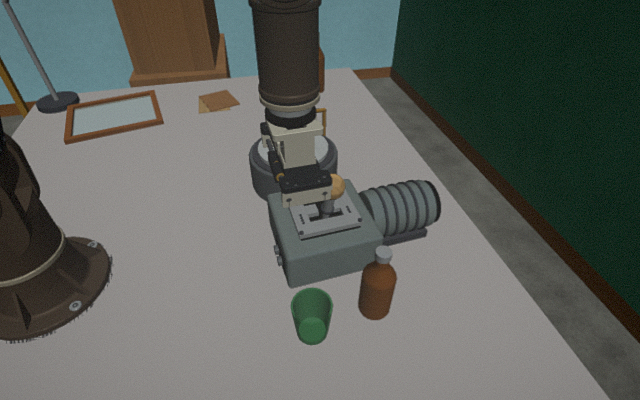

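The knob is at (333,186): the lever is on the right in neutral, and the bottle and tumbler have not moved. Now I push forward.

Call:
carry_out([
  [1.5, 0, 0, 0, 0],
  [2.8, 0.1, 0, 0, 0],
  [3.2, 0.1, 0, 0, 0],
  [3.5, 0.1, 0, 0, 0],
  [3.8, 0.2, 0, 0, 0],
  [4.1, 0.2, 0, 0, 0],
  [4.5, 0.2, -0.1, 0, 0],
  [4.9, 0.2, -0.1, 0, 0],
  [5.3, 0.2, -0.2, 0, 0],
  [5.7, 0.3, -0.3, 0, 0],
  [6.1, 0.3, -0.3, 0, 0],
  [6.5, 0.3, -0.4, 0, 0],
  [6.9, 0.3, -0.5, 0, 0],
  [7.3, 0.3, -0.6, 0, 0],
  [7.7, 0.4, -0.7, 0, 0],
  [8.0, 0.4, -0.7, 0, 0],
  [8.3, 0.4, -0.8, 0, 0],
  [8.3, 0.4, -0.8, 0, 0],
])

```text
clock: 11.2
position: [0.5953, -0.0775, 0.2531]
ee_rot: [0.072, -3.14, 0.003]
force: [-0.7, -0.3, 0.1]
width: 0.0
```

```bash
python3 look.py
```

```text
11.2 [ 0.5953 -0.0775  0.2531] [-0.7 -0.3  0.1] tool in machine [ 0.0173 -0.0538]
top None
side None
```

Call:
carry_out([
  [0.2, 0, 0, 0, 0],
  [0.4, 0, -0.1, 0, 0],
  [0.6, 0, -0.1, 0, 0],
  [0.7, 0, -0.2, 0, 0],
  [0.8, 0, -0.2, 0, 0],
  [0.8, 0, -0.2, 0, 0],
])

```text
clock: 11.9
position: [0.6031, -0.0776, 0.2511]
ee_rot: [0.072, -3.14, 0.003]
force: [-1.0, -0.4, 0.1]
width: 0.005
```

Call:
carry_out([
  [0.1, 0, 0, 0, 0],
  [0.2, 0, 0, 0, 0],
  [0.2, 0, 0, 0, 0],
])

```text
clock: 12.2
position: [0.6046, -0.0775, 0.2509]
ee_rot: [0.072, -3.139, 0.003]
force: [-4.2, 0.9, 0.7]
width: 0.006
```

The force has risen to about 4 N, so the lever is at the slot's end. I back away and check.

Call:
carry_out([
  [-2, 0, 0, 0, 0],
  [-6, 0, 0, 0, 0],
  [-10, 0, 0, 0, 0],
  [-15, 0, 2, 0, 0],
  [-20, 0, 5, 0, 0],
  [-20, 0, 8, 0, 0],
  [-20, 0, 10, 0, 0],
  [-20, 0, 10, 0, 0],
  [-20, 0, 10, 0, 0],
])

```text
clock: 13.1
position: [0.4051, -0.0776, 0.3511]
ee_rot: [-0.072, 3.141, -0.003]
force: [0.3, -0.2, 0.1]
width: 0.002
```

```bash
python3 look.py 3
```

```text
13.1 [ 0.4051 -0.0776  0.3511] [ 0.3 -0.2  0.1] tool in machine [-0.1728 -0.0448]
top (415, (359.5, 183.5, 12.0), array([ 0.6366, -0.0763,  0.2073]), np.float64(0.0212), array([ 0.6366, -0.078 ,  0.212 ])) machine [ 0.0586 -0.0546] F 0.313 A 0.291
side (436, (361.4, 182.9, 12.2), array([ 0.6365, -0.0762,  0.2057]), np.float64(0.022), array([ 0.6341, -0.0829,  0.212 ])) machine [ 0.0585 -0.0544] F 0.313 A 0.291
```

View pics/side3.png

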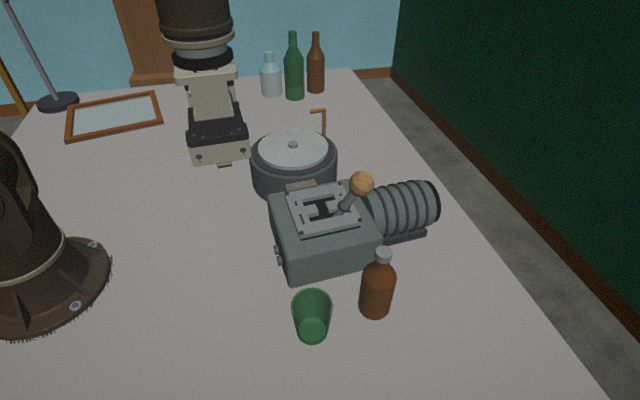

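The knob is at (361,183) and the lever stands in the forward right slot. Both cameras give F≈0.313 and A≈0.29–0.31. The bottle, tumbler and stone are where they were, and the hand is clear.

```bash
python3 -c "
from cell import arm
print(arm.sign_off())"
```

```text
the job is handed in; nothing more can be done
None
```

The lever is in third, and I handed the job in at about 13 s on the robot's clock. `sign_off` reports no verdict.

**What I did:** With shut fingertips I pushed the lever forward to neutral and across to the right. I then went round behind it, pushed it forward to the end of the third slot and withdrew the hand.

**Last checks:**
- **Lever position:** after the hand was clear, both cameras gave lever_fore ≈ 0.313 and lever_across ≈ 0.29. The knob's height of about 0.206 m was within 3 mm of the lever formula, so the lift sleeve shows no sign of being raised. The cameras can't settle that to the 3 mm limit.
- **Force:** the highest wrist force in the readings was about 4 N, as the lever met the slot's end. I read it only at the end of each move, so brief peaks in between were not seen.
- **Bottle, tumbler and stone:** they look unmoved in the side picture, but I did not measure them.
- **Camera agreement:** no check failed. The top camera could not see the knob while the hand was over it, so mid-job readings came from the side camera alone. Some of those were noisy, for example lever_across -0.27 and -0.34 where about -0.29 was expected.

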